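Shut and bolt the paper chest

TASK

Close up the wooden paper chest: press its raised lid down shut, then push the steel barrel bolt across into the keeper on the lid until it is fully home, pressed firmly up against the stop hidden inside the keeper (feel for it: its depth differs each time). Do it gently: nothing may be forced, so stop pushing as soon as the lid or the bolt is felt to come up against its stop, let go, and leave the tub, the dish and the steel weight where they are.

Things in the scene. Friction and masses are not known exactly. Their poses are not given: they have to be found in the camera images.
- chest: Light wooden chest, fixed, 200 (x) by 405 (y) by 100 mm high. Origin at table height under the seam at the middle of its width: y -215 to 0 mm is a solid deck carrying the bolt on its line x = 0; y 0 to 190 mm is an open bin with the lid. The bolt slides along +y to lock, through a steel barrel on the deck at y -116 to -56, 46 wide, top 128 mm above the table.
- lid (a joint): Lid angle, rad: 0 shut (hard stop), grows as its free edge (at the seam) rises; starts at 0.3 to 0.7. Wood, 200 wide, 188 long, 12 mm thick, 0.45 kg; hinge line along chest x at y = 190 mm, 88 mm above the table (level with the lid's underside). The hinge is stiff: the lid stays where it is left and takes about 1 N m to move.
- lid_middle (a point): Point on the lid's upper face, on its middle line, 100 mm from the hinge line: bare wood, clear to press on. Moves with the lid; with the lid shut it is at chest x = 0, y = 90 mm, 100 mm above the table.
- bolt: Steel bolt, 0.2 kg, with 1 mm side play in the barrel and a hidden spring drag of 3 to 8 N. Origin: centre of the front face of its collar (26 wide, 20 high, 12 thick), 113 mm above the table. In front (+y) stands the round tip, 12 across, 30 long, its last 9 mm tapered. It starts 44 to 53 mm short of keeper's origin; home, the tip is on the hidden stop and this point 2 to 12 mm short.
- bolt_knob (a point): Middle of the bolt's upright round steel knob, 16 mm in diameter, 45 mm tall, 155 mm behind (-y) the collar's front face; its foot is 120 and its top 165 mm above the table, this point 142.5 mm. It can be pushed from behind (towards chest +y) or pinched from above. Behind it are only 10 mm of bar, 14 mm high, and the open deck, 100 mm above the table.
- glue_tub: White round closed tub, 72 mm across, 70 mm high, standing in front of the chest; origin under its centre. Not to be moved.
- dish: Small blue bowl, 90 mm across, 30 mm high, standing in front of the chest; origin under its centre. Not to be moved.
- weight: Dark steel paper weight, 50 by 90 by 30 mm, lying behind the chest; origin under its centre. Not to be moved.
- keeper: Steel box keeper on the lid's free edge, 34 wide, 40 long, top 27 mm above the lid; a 16 by 16 mm blind hole runs into it along +y. Origin: centre of its mouth; lid shut: chest x = 0 up to 4 mm off either way, y = 10, 113 mm above the table. It shifts stiffly sideways: the tapered tip, pushed on with a few N over the drag, pulls it into line. A rigid stop inside, 18 to 28 mm deep, is out of sight.
Things that resemble listed ones, but are neither listed nor needed, are in the scene too. Of the things like the bolt, leave any that is pink or turquoise; of the rest the larger one is meant.

How it is judged:
By the outcome, as a careful person would: the job done as asked, in the order asked, and still so for the second after the job is handed in, with the robot touching nothing.
It also fails if it takes over 61 s, if anything falls off the work surface, if the arm or the gripper's body presses on something with over 40 N, if the wrist force passes 120 N, or if a joint passes its speed limit or range.

ROBOT

A 6-joint arm with a two-finger parallel gripper is mounted at the origin on the work surface. World frame = base frame: x ahead of the robot, y to its left, z up, the work surface at z = 0. Lengths are in mm, angles in rad, forces in N, time in s.
With the tool pointing down it reaches from about 400 to 925 mm from the base axis. Payload 12.5 kg.
Tool frame: the origin (TCP) lies at the very end of the fingers, on their centre line; the grasp point (between the pads) lies 19 mm behind it; z points along the fingers, y is the line along which they close (so a half turn about z gives the same grasp; the last joint's range is limited). The gripper opens to 95 mm and grips with 3 to 60 N. Pads are 20 mm wide; open, the fingers measure 119 mm over their backs; the gripper's body (75 mm by 180 mm) begins 59 mm behind the grasp point.
Start: joints at [1.092, 0.491, 1.559, -0, 1.092, -0.106], TCP at [227.625, 582.094, 214.661] pointing down, gripper open.
Joint ranges: [-3.1, 3.1], [-0.84, 2.19], [0.05, 2.79], [-1.13, 4.28], [0.06, 2.93], [-2.69, 2.69]. Speed limits (rad/s): [2.22, 2.22, 2.79, 3.14, 3.14, 3.14].

INTERFACE

Orientations are given as [roll, pitch, yaw] about the fixed x, y, z axes, in that order (R = Rz(yaw) Ry(pitch) Rx(roll)).
In Python, from cell import state, imaging, env, spot_in, mark_of gives the robot as it stands. The module is installed in compiled form; this text tells all that it offers.
- The arm moves only by the tool step_arm, never from a script. Its argument "increments" is a list of rows, each an object with "slide": the shift along the tool's x, y, z in m, a list of three; "roll": the turn about the tool's z in rad. A call has 1 to 5 rows; each row is the pose to reach, as a shift and turn from the pose commanded when the call began, along the tool's axes at that moment; what a row does not reach only later rows make up. A row lasts 1/8 s, in which the tool goes at most 62.5 mm and 10.7 degrees, less where a joint would pass 70% of its speed; a pose out of reach is approached as far as the arm can. A call with a gripper value outside its range is refused whole. "fingers" is the opening, from 0 (shut) to 1 (fully open), set as the call begins (left out, the last holds). The fingers move at their own pace and stop on an object; the grip force is fixed at half the most. Time passes only in rows, so rows that repeat a pose let the fingers close. It gives the time, the measured TCP pose, the force, the opening and the grip force at its end, in the units of the state.
- state(): the state, without advancing time (a new reading comes with each control period).
- imaging.read_camera(name): name is "scene" or "top" or "wrist"; returns a dict with "color" (480x640x3 uint8, red, green, blue), "z_map" (480x640 float32, mm along the optical axis (not along the pixel's ray), 0 where there is no reading), "intrinsics" (3x3 intrinsics, pixels), "distortion" ([k1, k2, p1, p2, k3] as OpenCV has them; the pictures are not rectified), "camera_from_world" (4x4, takes a point from world to camera coordinates). Camera axes: x right, y up, looking along -z (the intrinsics and any distortion apply to the point x, -y, -z); pixel columns grow to the right and rows downward; lengths in mm; the calibration is good to about 2 mm. A picture is of the moment at which its call begins.
- env.job_done(): hands the job in; it is judged then, once.
Trained networks look in the newest picture that a camera, given by its name, has taken for a name from the list of things; names that differ only in an ending like _2 or _b are one class to them, and where a whole thing is asked for, a point or a joint stands for the part that bears it (a point fixed in the world has none). Each returns a list of dicts, best first, with "confidence" (0 to 1); they miss things now and then, are a little off and sometimes report something else, mostly with a low value. They report only what shows in the picture. A call takes as long as a camera call. They do not tell look-alikes from the thing itself.
- spot_in(camera, target): "bbox" ([left, top, right, bottom] in pixels, round what is visible of it).
- mark_of(camera, target): "uv" ([column, row] in pixels: a listed point, or the origin of a listed thing).
The state is a dict: "t": time; "joints": joint angles; "qvel": joint speeds; "tau": joint torques, N m; "eef_pos": TCP position; "tcp_rot": TCP orientation; "ft_force": force on the tool from outside, world axes, zero at the start; "moment": the same for the moment, N m; "opening": opening from 0.0 (shut) to 1.0 (fully open); "grip_force": force on a finger pad.
Only numpy, scipy, OpenCV 4.12 (cv2) and the standard library are available. Lean on these libraries where they do the work, as an engineer would, in place of code of your own. Each camera call takes 0.05 s, during which the arm holds its last target. There are 200 camera calls.

## Working session

There is one attempt and no reset: what is moved stays moved. The work goes in short steps, Python scripts to look and compute and a tool call to move; the robot and the scene stay as the last step left them, time stands still between calls to the robot, and variables do not carry over. Pictures are saved under pics/ and viewed, at most 10 in all, crops included, and the job is handed in when it is done.

Besides the shell and the picture viewer there is one more tool, called by a JSON object that holds its "fn" and its "kwargs". step_arm: Moves the arm, as the interface text tells. Its arguments: {"type":"object","properties":{"increments":{"type":"array"},"fingers":{"type":"number"}},"required":["increments"]}

```bash
mkdir -p pics
cat > h.py <<'E'
import numpy as np, cv2
from cell import state, imaging, env, spot_in, mark_of
def cam(n,save=None):
    c=imaging.read_camera(n)
    if save: cv2.imwrite('pics/'+save,c['color'][:,:,::-1])
    return c
def unproj(c,uv,z):
    p=cv2.undistortPoints(np.array([[uv]],float),c['intrinsics'],np.array(c['distortion'],float))[0,0]
    pc=np.array([p[0]*z,-p[1]*z,-z,1]); return (np.linalg.inv(c['camera_from_world'])@pc)[:3]
def at(c,uv,r=1):
    u,v=int(round(uv[0])),int(round(uv[1])); w=c['z_map'][max(0,v-r):v+r+1,max(0,u-r):u+r+1]; w=w[w>0]
    return unproj(c,uv,np.median(w)) if w.size else None
def onplane(c,uv,h):
    a=unproj(c,uv,500.);b=unproj(c,uv,1000.); return a+(b-a)*(h-a[2])/(b[2]-a[2])
def proj(c,p):
    q=c['camera_from_world']@np.append(p,1); 
    return cv2.projectPoints(np.array([[q[0],-q[1],-q[2]]]),np.zeros(3),np.zeros(3),c['intrinsics'],np.array(c['distortion'],float))[0].ravel()
E
python3 - <<'E'
from h import *
np.set_printoptions(precision=1,suppress=True)
for n in ('top','scene'):
    c=cam(n,n+'1.png')
    for t in ('chest','lid_middle','bolt','bolt_knob','keeper','glue_tub','dish','weight'):
        for m in mark_of(n,t)[:3]: print(n,t,np.array(m['uv']),round(m['confidence'],2),at(c,m['uv']))
print(state())
E
```

```text
top lid_middle [299.9 234.2] 0.75 [587.2  67.4 146.2]
top lid_middle [389.  230.8] 0.4 [595.7 -83.1 117.8]
top bolt [476.9 339.9] 0.75 [ 399.7 -264.7    9.3]
top bolt [389.3 230.4] 0.73 [596.6 -83.9 116.1]
top bolt [146.1 211.9] 0.69 [636.5 352.7  20.3]
top bolt_knob [530.4 365.4] 0.88 [ 354.2 -358.3   34.4]
top bolt_knob [191.2 349.9] 0.88 [385.7 262.9  36.4]
top bolt_knob [208.9 250.9] 0.72 [563.2 229.4  58.4]
top keeper [339.7 230.1] 0.63 [588.7   6.4 214.6]
top dish [325.8 323.8] 0.63 [430.6  19.5   6.1]
top weight [396.9 152.1] 0.95 [ 749.7 -111.3   30.9]
scene chest [295.3 259.8] 0.57 [600.  -42.5  16.2]
scene lid_middle [336.6 231.4] 0.83 [594.9  62.1 150.4]
scene bolt [450.2 377.1] 0.83 [651.4 348.8  12.5]
scene bolt [279.7 216.1] 0.72 [666.2 -12.  196. ]
scene bolt [422.  245.6] 0.63 [388.3 151.6  13.1]
scene bolt_knob [226.  174.7] 0.89 [ 596.9 -232.1  155.7]
scene bolt_knob [417.3 301.8] 0.88 [560.4 231.1  38.4]
scene bolt_knob [472.  262.2] 0.74 [385.2 266.2  28.1]
scene keeper [309.5 191.6] 0.59 [ 446.8 -125.9   72.5]
scene weight [216.3 295.4] 0.75 [780.7 -89.2  32.2]
{'t': 0.9, 'joints': array([ 1.1,  0.5,  1.6, -0. ,  1.1, -0.1]), 'qvel': array([ 0., -0., -0.,  0.,  0., -0.]), 'tau': array([ -0. , -61.2, -25.8,   0.1,   0. ,   0. ]), 'eef_pos': array([227.6, 582.1, 214.7]), 'tcp_rot': array([3.1, 0. , 2.8]), 'ft_force': array([0. , 1. , 0.9]), 'moment': array([-0., -0., -0.]), 'grip_force': 0.0, 'opening': 1.0036917851580118}
```

View pics/top1.png

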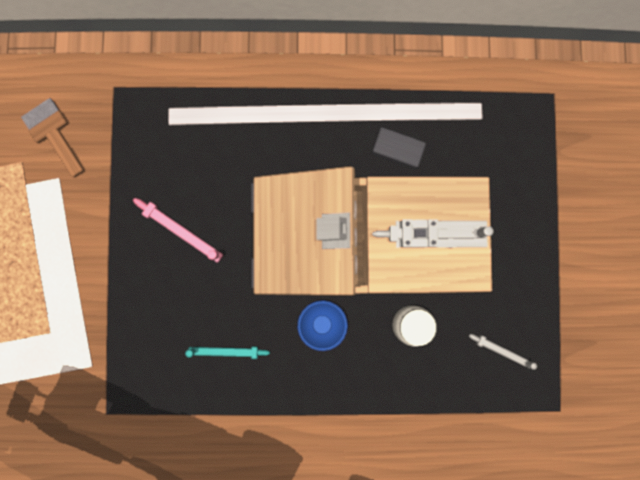

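View pics/scene1.png

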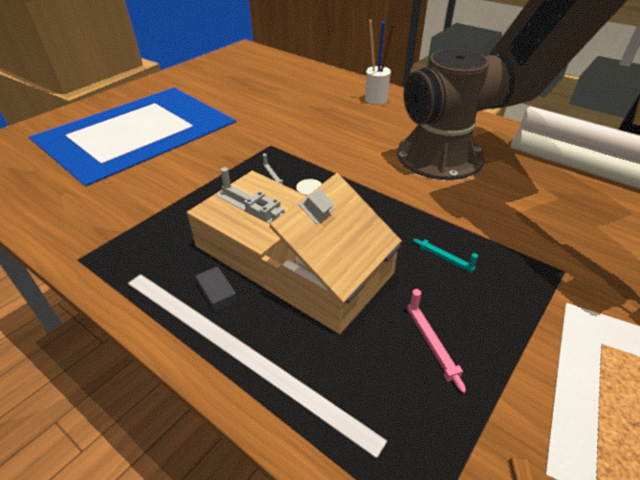

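The top view shows the chest aligned with the image: deck at cols 368–491, rows 178–293, knob at about (488,232), keeper at (333,230), and the lid raised on the left. In the scene view the real grey bolt is on the deck; the pink, turquoise and small grey bolts on the mat are decoys. The networks' top-view knob marks are on the decoys, so I'll measure from depth.

Run:
```python
from h import *
np.set_printoptions(precision=1,suppress=True)
c=cam('top')
K=c['intrinsics']; v,u=np.mgrid[150:320,235:510]
uv=np.stack([u.ravel(),v.ravel()],1).astype(float); z=c['z_map'][150:320,235:510].ravel()
p=cv2.undistortPoints(uv[:,None],K,np.array(c['distortion'],float))[:,0]
P=np.stack([p[:,0]*z,-p[:,1]*z,-z,np.ones_like(z)],1)@np.linalg.inv(c['camera_from_world']).T; P=P[z>0,:3]
d=P[(abs(P[:,2]-100)<6)&(P[:,1]<-60)]
print('deck',len(d),cv2.minAreaRect(d[:,:2].astype(np.float32)),d.min(0),d.max(0),np.median(d[:,2]))
k=P[(P[:,2]>140)&(P[:,1]<-150)];print('knob',len(k),k.mean(0) if len(k) else 0,k.min(0),k.max(0))
for x in (520,560,640,660):
    l=P[(abs(P[:,0]-x)<4)&(P[:,1]>-10)&(P[:,2]>103)]; a=np.polyfit(l[:,1],l[:,2],1); print('lid',x,a,np.arctan(-a[0]),l[:,1].min(),l[:,1].max())
b=P[(P[:,2]>118)&(P[:,1]<-90)&(P[:,1]>-190)&(abs(P[:,0]-597)<40)]
print('barrel',cv2.minAreaRect(b[:,:2].astype(np.float32)),b[:,2].max())
for px in [(490.5,178),(491.5,293),(369,178)]: print(onplane(c,px,100))
print('knobtop',onplane(c,(488,231),165))
```

```text
deck 11383 ((592.8137817382812, -162.03948974609375), (199.60818481445312, 204.7248077392578), 0.44249361753463745) [ 493.4 -265.    94. ] [693.3 -60.  106. ] 100.02349412536307
knob 97 [ 592.7 -237.5  160.2] [ 586.  -246.5  141.4] [ 599.4 -231.1  168.8]
lid 520 [ -0.6 186.7] 0.5422308541141481 -9.621025799460647 143.4575147223124
lid 560 [ -0.6 187.1] 0.5425366755058182 -9.580297841598203 143.88841617947304
lid 640 [ -0.6 187.4] 0.5412689290747724 -9.567951792543575 142.82955871675685
lid 660 [ -0.6 187.7] 0.542346354420878 -9.705857881456105 143.16266869144567
barrel ((592.9021606445312, -139.7388916015625), (46.25416946411133, 98.71035766601562), 0.5577096343040466) 132.84012357777863
[ 691.2 -265.9  100. ]
[ 489.9 -264.5  100. ]
[688.7 -51.3 100. ]
knobtop [ 592.5 -239.3  165. ]
```

{"fn": "step_arm", "kwargs": {"increments": [{"slide":[0,0,-0.06]},{"slide":[0,0,-0.1]},{"slide":[0,0,-0.1]}], "fingers": 0}}

```text
invalid input at $.increments[0]: expected keys slide, roll
```

```bash
cat >> h.py <<'E'
from scipy.spatial.transform import Rotation as Rn
def rel(p,yaw=None):
    s=state(); M=Rn.from_euler('xyz',s['tcp_rot']).as_matrix()
    print('pos',s['eef_pos'].round(1),'rot',np.round(s['tcp_rot'],4),'F',np.round(s['ft_force'],1),'slide',(M.T@(np.array(p)-s['eef_pos'])/1000).round(4), 'roll',None if yaw is None else s['tcp_rot'][2]-yaw,'t',s['t'])
E
python3 -c "
from h import *
rel([593,40,290],1.5708)"
```

```text
pos [227.6 582.1 214.7] rot [3.1414 0.     2.7688] F [-0.2  0.3 -0.7] slide [-0.5377 -0.3718 -0.0754] roll 1.1980148781602373 t 0.95
```

{"fn": "step_arm", "kwargs": {"increments": [{"slide":[-0.03,-0.02,-0.055],"roll":0},{"slide":[-0.08,-0.055,-0.075],"roll":0},{"slide":[-0.13,-0.09,-0.075],"roll":0},{"slide":[-0.18,-0.125,-0.075],"roll":0},{"slide":[-0.23,-0.16,-0.075],"roll":0}], "fingers": 0}}

```text
t: 1.58
eef_pos: [384.3, 347.6, 290.0]
tcp_rot: [3.141, 0.0, 2.769]
ft_force: [1.6, 0.3, -0.2]
opening: 0.532
grip_force: 0.0
```

{"fn": "step_arm", "kwargs": {"increments": [{"slide":[-0.05,-0.035,0],"roll":0},{"slide":[-0.1,-0.07,0],"roll":0},{"slide":[-0.15,-0.105,0],"roll":0},{"slide":[-0.2,-0.14,0],"roll":0},{"slide":[-0.25,-0.175,0],"roll":0}]}}

```text
t: 2.2
eef_pos: [553.5, 93.4, 289.9]
tcp_rot: [3.141, 0.0, 2.769]
ft_force: [1.3, 0.3, 0.3]
opening: 0.021
grip_force: 0.0
```

{"fn": "step_arm", "kwargs": {"increments": [{"slide":[-0.058,-0.037,0],"roll":0.18},{"slide":[-0.058,-0.037,0],"roll":0.36},{"slide":[-0.058,-0.037,0],"roll":0.54},{"slide":[-0.058,-0.037,0],"roll":0.72},{"slide":[-0.058,-0.037,0],"roll":0.9}]}}

```text
t: 2.82
eef_pos: [593.2, 39.6, 289.6]
tcp_rot: [3.142, -0.0, 1.863]
ft_force: [0.0, -0.4, -0.3]
opening: 0.006
grip_force: 0.0
```

{"fn": "step_arm", "kwargs": {"increments": [{"slide":[0,0,0],"roll":0.18},{"slide":[0,0,0],"roll":0.3},{"slide":[0,0,0],"roll":0.3},{"slide":[0,0,0],"roll":0.3}]}}

```text
t: 3.32
eef_pos: [593.2, 39.7, 289.6]
tcp_rot: [3.142, -0.0, 1.571]
ft_force: [-0.1, -0.1, -0.1]
opening: 0.007
grip_force: 0.0
```

```bash
python3 -c "
from h import *
c=cam('wrist','w1.png')
for n in ('wrist','scene'):
    if n=='scene':c=cam(n)
    for t in ('lid_middle','keeper'):
        for m in mark_of(n,t)[:2]: print(n,t,m,at(c,m['uv']))
rel([593,40,168],1.5708)"
```

```text
wrist lid_middle {'uv': [315.7, 201.1], 'confidence': 0.59} [591.7270451   62.27411297 151.63000628]
scene lid_middle {'uv': [337.1, 229.0], 'confidence': 0.75} [590.5728986   60.02409347 152.25770385]
scene keeper {'uv': [313.7, 194.5], 'confidence': 0.81} [597.19613695  10.44280631 213.45655017]
pos [593.2  39.7 289.6] rot [ 3.1415e+00 -1.0000e-04  1.5694e+00] F [-0.2 -0.1  0. ] slide [ 0.0003 -0.0002  0.1216] roll -0.001445650319569669 t 3.625
```

{"fn": "step_arm", "kwargs": {"increments": [{"slide":[0,0,0.04],"roll":0},{"slide":[0,0,0.08],"roll":0},{"slide":[0,0,0.105],"roll":0},{"slide":[0,0,0.115],"roll":0},{"slide":[0,0,0.12],"roll":0}]}}

```text
t: 4.25
eef_pos: [593.3, 39.8, 169.6]
tcp_rot: [-3.142, -0.0, 1.569]
ft_force: [-1.0, 1.2, 0.1]
opening: 0.003
grip_force: 0.3
```

{"fn": "step_arm", "kwargs": {"increments": [{"slide":[0,0,0.004],"roll":0},{"slide":[0,0,0.008],"roll":0},{"slide":[0,0,0.012],"roll":0},{"slide":[0,0,0.016],"roll":0}]}}

```text
t: 4.75
eef_pos: [593.2, 39.8, 153.6]
tcp_rot: [3.141, -0.0, 1.569]
ft_force: [-0.3, 1.1, 1.7]
opening: 0.006
grip_force: 0.6
```

{"fn": "step_arm", "kwargs": {"increments": [{"slide":[0,0,0.005],"roll":0},{"slide":[0,0,0.01],"roll":0},{"slide":[0,0,0.015],"roll":0}]}}

```text
t: 5.12
eef_pos: [593.6, 39.3, 138.8]
tcp_rot: [3.14, 0.001, 1.569]
ft_force: [0.1, -1.4, 5.1]
opening: 0.006
grip_force: 2.2
```

```bash
python3 -c "
from h import *
c=cam('scene','s2.png')
rel([593,40,100])"
```

```text
pos [593.4  39.3 138.2] rot [3.1410e+00 4.0000e-04 1.5688e+00] F [ 2.2 -0.8  3.3] slide [ 0.0007 -0.0005  0.0382] roll None t 5.175
```

View pics/s2.png

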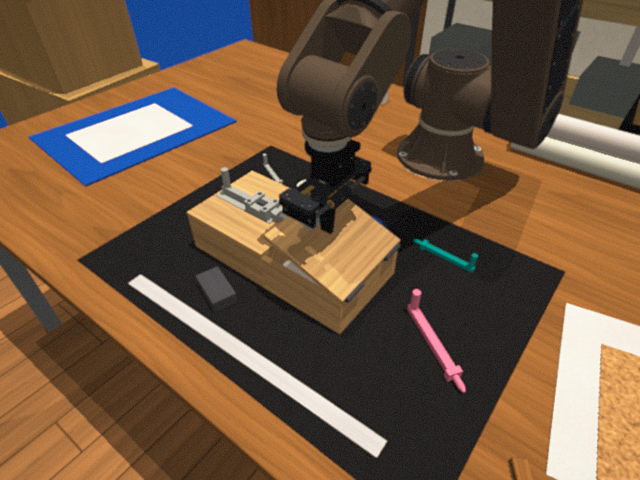

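The fingertips (about 330,225) are on the lid, and it is moving down with them. I'll carry on slowly towards z = 100.

{"fn": "step_arm", "kwargs": {"increments": [{"slide":[0,0,0.006],"roll":0},{"slide":[0,0,0.012],"roll":0},{"slide":[0,0,0.018],"roll":0},{"slide":[0,0,0.024],"roll":0}]}}

```text
t: 5.68
eef_pos: [593.5, 39.4, 114.6]
tcp_rot: [3.141, 0.0, 1.569]
ft_force: [0.1, -2.6, 3.9]
opening: 0.008
grip_force: 2.2
```

{"fn": "step_arm", "kwargs": {"increments": [{"slide":[0,0,0.003],"roll":0},{"slide":[0,0,0.006],"roll":0},{"slide":[0,0,0.009],"roll":0}]}}

```text
t: 6.05
eef_pos: [593.2, 39.6, 105.6]
tcp_rot: [3.141, 0.0, 1.569]
ft_force: [0.4, -3.4, 4.7]
opening: 0.004
grip_force: 2.2
```

{"fn": "step_arm", "kwargs": {"increments": [{"slide":[0,0,0.001],"roll":0},{"slide":[0,0,0.002],"roll":0},{"slide":[0,0,0.003],"roll":0}]}}

```text
t: 6.42
eef_pos: [593.2, 39.7, 102.6]
tcp_rot: [3.142, -0.0, 1.569]
ft_force: [0.2, -4.4, 4.8]
opening: -0.001
grip_force: 2.1
```

{"fn": "step_arm", "kwargs": {"increments": [{"slide":[0,0,0.0005],"roll":0},{"slide":[0,0,0.001],"roll":0}]}}

```text
t: 6.68
eef_pos: [593.2, 39.7, 101.6]
tcp_rot: [3.142, -0.0, 1.569]
ft_force: [1.1, -3.4, 3.9]
opening: 0.008
grip_force: 2.1
```

{"fn": "step_arm", "kwargs": {"increments": [{"slide":[0,0,0.0005],"roll":0},{"slide":[0,0,0.001],"roll":0}]}}

```text
t: 6.92
eef_pos: [593.2, 39.7, 100.6]
tcp_rot: [3.142, -0.0, 1.569]
ft_force: [0.8, -4.1, 4.5]
opening: 0.005
grip_force: 2.2
```

{"fn": "step_arm", "kwargs": {"increments": [{"slide":[0,0,0.0005],"roll":0},{"slide":[0,0,0.0005],"roll":0}]}}

```text
t: 7.18
eef_pos: [593.2, 39.7, 100.3]
tcp_rot: [3.142, -0.0, 1.569]
ft_force: [-1.1, -3.9, 6.2]
opening: 0.004
grip_force: 3.1
```

{"fn": "step_arm", "kwargs": {"increments": [{"slide":[0,0,0.0005],"roll":0},{"slide":[0,0,0.0005],"roll":0}]}}

```text
t: 7.42
eef_pos: [593.2, 39.7, 100.2]
tcp_rot: [3.141, -0.0, 1.569]
ft_force: [-2.2, -4.7, 11.2]
opening: 0.005
grip_force: 5.5
```

{"fn": "step_arm", "kwargs": {"increments": [{"slide":[0,0,-0.02],"roll":0},{"slide":[0,0,-0.08],"roll":0},{"slide":[-0.04,0,-0.12],"roll":0},{"slide":[-0.1,0,-0.12],"roll":0},{"slide":[-0.16,0,-0.12],"roll":0}]}}

```text
t: 8.05
eef_pos: [592.6, -121.1, 219.7]
tcp_rot: [3.141, -0.001, 1.57]
ft_force: [0.1, -0.2, -0.9]
opening: 0.004
grip_force: 0.0
```

{"fn": "step_arm", "kwargs": {"increments": [{"slide":[-0.05,0,0],"roll":0},{"slide":[-0.1,0,0],"roll":0},{"slide":[-0.14,0,0],"roll":0},{"slide":[-0.16,0,0],"roll":0},{"slide":[-0.16,0,0],"roll":0}]}}

```text
t: 8.68
eef_pos: [592.4, -280.4, 219.0]
tcp_rot: [-3.141, -0.001, 1.568]
ft_force: [0.3, 0.2, 1.2]
opening: 0.004
grip_force: 0.0
```

Run:
```python
from h import *
np.set_printoptions(precision=1,suppress=True)
c=cam('scene','s3.png'); w=cam('wrist','w3.png'); t=cam('top','t3.png')
for n,cc in (('scene',c),('wrist',w),('top',t)):
    for k in ('bolt_knob','keeper','lid_middle'):
        for m in mark_of(n,k)[:3]: print(n,k,np.array(m['uv']),round(m['confidence'],2),at(cc,m['uv']),onplane(cc,m['uv'],142.5 if k=='bolt_knob' else 113))
cv2.imwrite('pics/m3.png',np.vstack([np.hstack([c['color'][120:320,150:450],t['color'][140:340,230:530]]),cv2.resize(w['color'],(600,400))])[:,:,::-1][:600])
rel([593,-275,130],1.5708)
```

```text
scene bolt_knob [471.5 261.4] 0.9 [386.7 265.1  31.1] [506.6 292.4 142.5]
scene bolt_knob [416.9 303.8] 0.77 [558.4 230.4  30.1] [650.4 263.8 142.5]
scene bolt_knob [223.6 177.9] 0.7 [ 600.8 -237.1  147.4] [ 596.3 -243.1  142.5]
scene keeper [296.8 222. ] 0.7 [599.8 -32.3 128. ] [586.5 -44.5 113. ]
scene lid_middle [327.3 244.6] 0.56 [592.5  38.7 101.8] [602.2  46.  113. ]
wrist bolt_knob [317.7 191. ] 0.94 [ 592.9 -236.5  165.4] [ 592.8 -239.6  142.5]
wrist bolt_knob [ 97.7 287.7] 0.74 [ 357.3 -356.7   32.5] [ 430.  -310.1  142.5]
wrist keeper [318.6 189.5] 0.47 [ 593.4 -235.6  164.8] [ 593.5 -242.6  113. ]
wrist lid_middle [487.2  44.9] 0.65 [ 747.1 -121.1   30.4] [ 711.7 -140.5  113. ]
top bolt_knob [211.9 252.3] 0.82 [560.7 223.9  59.1] [557.1 211.1 142.5]
top bolt_knob [482.1 232.8] 0.61 [ 590.6 -233.4  151.8] [ 591.3 -236.2  142.5]
top bolt_knob [190.5 349.2] 0.59 [385.4 266.6  23.3] [399.6 244.2 142.5]
top keeper [360.3 229.6] 0.97 [596.8 -33.5 126.7] [597.9 -34.8 113. ]
top keeper [401.3 150.5] 0.73 [ 753.1 -119.9   29.4] [ 734.9 -106.   113. ]
top lid_middle [311.7 233.3] 0.96 [592.2  47.5  99.3] [591.2  47.7 113. ]
pos [ 592.6 -280.1  219.7] rot [ 3.1 -0.   1.6] F [ 0.2 -0.5 -0.5] slide [0.  0.  0.1] roll -0.001808112688810981 t 9.275
```

View pics/m3.png

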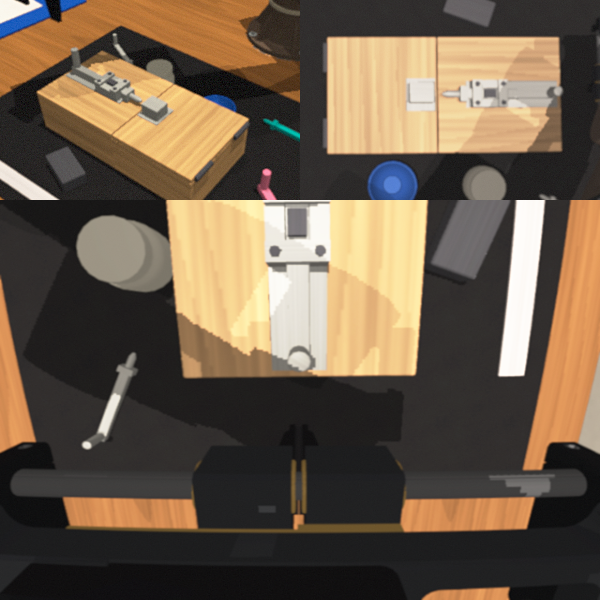

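The lid is flat and shut, the keeper is in line with the bolt, and the closed fingers are directly behind the knob (knob at 592.8, −239.6). I'll descend behind it and approach.

{"fn": "step_arm", "kwargs": {"increments": [{"slide":[0,0,0.05],"roll":0},{"slide":[0,0,0.088],"roll":0},{"slide":[0.01,0,0.088],"roll":0},{"slide":[0.017,0,0.088],"roll":0},{"slide":[0.017,0,0.088],"roll":0}]}}

```text
t: 9.9
eef_pos: [593.3, -262.8, 133.6]
tcp_rot: [3.139, 0.001, 1.57]
ft_force: [0.6, -0.3, -0.2]
opening: 0.003
grip_force: 0.0
```

{"fn": "step_arm", "kwargs": {"increments": [{"slide":[0.002,0,0],"roll":0},{"slide":[0.004,0,0],"roll":0},{"slide":[0.006,0,0],"roll":0},{"slide":[0.008,0,0],"roll":0},{"slide":[0.01,0,0],"roll":0}]}}

```text
t: 10.52
eef_pos: [592.9, -254.5, 132.0]
tcp_rot: [3.14, 0.002, 1.569]
ft_force: [-0.8, -6.2, 0.2]
opening: 0.005
grip_force: 3.2
```

{"fn": "step_arm", "kwargs": {"increments": [{"slide":[0.002,0,0],"roll":0},{"slide":[0.004,0,0],"roll":0},{"slide":[0.006,0,0],"roll":0},{"slide":[0.008,0,0],"roll":0}]}}

```text
t: 11.02
eef_pos: [592.9, -246.5, 132.0]
tcp_rot: [3.14, 0.002, 1.569]
ft_force: [0.2, -6.7, 1.7]
opening: 0.0
grip_force: 3.3
```

{"fn": "step_arm", "kwargs": {"increments": [{"slide":[0.001,0,0],"roll":0},{"slide":[0.002,0,0],"roll":0},{"slide":[0.003,0,0],"roll":0},{"slide":[0.004,0,0],"roll":0}]}}

```text
t: 11.52
eef_pos: [593.0, -242.6, 132.0]
tcp_rot: [3.14, 0.002, 1.569]
ft_force: [-0.5, -6.3, 1.9]
opening: 0.004
grip_force: 3.3
```

{"fn": "step_arm", "kwargs": {"increments": [{"slide":[0.001,0,0],"roll":0},{"slide":[0.002,0,0],"roll":0},{"slide":[0.003,0,0],"roll":0},{"slide":[0.004,0,0],"roll":0}]}}

```text
t: 12.02
eef_pos: [593.0, -238.6, 132.0]
tcp_rot: [3.14, 0.002, 1.569]
ft_force: [-0.2, -7.1, -0.0]
opening: 0.006
grip_force: 3.3
```

{"fn": "step_arm", "kwargs": {"increments": [{"slide":[0.001,0,0],"roll":0},{"slide":[0.002,0,0],"roll":0},{"slide":[0.003,0,0],"roll":0}]}}

```text
t: 12.4
eef_pos: [593.0, -235.6, 132.1]
tcp_rot: [3.14, 0.002, 1.569]
ft_force: [0.1, -6.6, 1.4]
opening: 0.0
grip_force: 3.3
```

{"fn": "step_arm", "kwargs": {"increments": [{"slide":[0.001,0,0],"roll":0},{"slide":[0.002,0,0],"roll":0},{"slide":[0.003,0,0],"roll":0}]}}

```text
t: 12.78
eef_pos: [592.9, -232.8, 132.1]
tcp_rot: [3.14, 0.002, 1.569]
ft_force: [-0.4, -7.1, 1.5]
opening: 0.002
grip_force: 3.5
```

{"fn": "step_arm", "kwargs": {"increments": [{"slide":[0.001,0,0],"roll":0},{"slide":[0.002,0,0],"roll":0},{"slide":[0.003,0,0],"roll":0}]}}

```text
t: 13.15
eef_pos: [593.0, -229.6, 132.1]
tcp_rot: [3.14, 0.002, 1.569]
ft_force: [-0.3, -6.9, 1.7]
opening: 0.007
grip_force: 3.4
```

{"fn": "step_arm", "kwargs": {"increments": [{"slide":[0.0005,0,0],"roll":0},{"slide":[0.001,0,0],"roll":0},{"slide":[0.0015,0,0],"roll":0},{"slide":[0.002,0,0],"roll":0}]}}

```text
t: 13.65
eef_pos: [593.0, -227.6, 132.1]
tcp_rot: [3.14, 0.002, 1.569]
ft_force: [0.2, -7.9, 1.9]
opening: 0.005
grip_force: 3.4
```

{"fn": "step_arm", "kwargs": {"increments": [{"slide":[0.0005,0,0],"roll":0},{"slide":[0.001,0,0],"roll":0},{"slide":[0.0015,0,0],"roll":0}]}}

```text
t: 14.02
eef_pos: [593.0, -226.1, 132.1]
tcp_rot: [3.14, 0.002, 1.569]
ft_force: [0.4, -6.9, 1.7]
opening: 0.003
grip_force: 3.4
```

{"fn": "step_arm", "kwargs": {"increments": [{"slide":[0.0005,0,0],"roll":0},{"slide":[0.001,0,0],"roll":0},{"slide":[0.0015,0,0],"roll":0}]}}

```text
t: 14.4
eef_pos: [593.0, -224.6, 132.1]
tcp_rot: [3.14, 0.002, 1.569]
ft_force: [0.1, -7.6, 1.5]
opening: 0.001
grip_force: 3.4
```

{"fn": "step_arm", "kwargs": {"increments": [{"slide":[0.0005,0,0],"roll":0},{"slide":[0.001,0,0],"roll":0}]}}

```text
t: 14.65
eef_pos: [593.0, -223.6, 132.1]
tcp_rot: [3.14, 0.002, 1.569]
ft_force: [-0.1, -7.3, 0.2]
opening: 0.002
grip_force: 3.4
```

{"fn": "step_arm", "kwargs": {"increments": [{"slide":[0.0005,0,0],"roll":0},{"slide":[0.001,0,0],"roll":0}]}}

```text
t: 14.9
eef_pos: [593.0, -222.6, 132.1]
tcp_rot: [3.14, 0.002, 1.569]
ft_force: [-0.1, -6.8, 0.9]
opening: 0.003
grip_force: 3.4
```

{"fn": "step_arm", "kwargs": {"increments": [{"slide":[0.0005,0,0],"roll":0},{"slide":[0.001,0,0],"roll":0}]}}

```text
t: 15.15
eef_pos: [593.1, -221.6, 132.1]
tcp_rot: [3.14, 0.002, 1.569]
ft_force: [0.3, -7.3, 2.7]
opening: 0.005
grip_force: 3.5
```

{"fn": "step_arm", "kwargs": {"increments": [{"slide":[0.0005,0,0],"roll":0},{"slide":[0.001,0,0],"roll":0}]}}

```text
t: 15.4
eef_pos: [593.1, -220.6, 132.1]
tcp_rot: [3.14, 0.002, 1.569]
ft_force: [0.1, -8.0, 1.8]
opening: 0.003
grip_force: 3.5
```

{"fn": "step_arm", "kwargs": {"increments": [{"slide":[0.0005,0,0],"roll":0},{"slide":[0.001,0,0],"roll":0}]}}

```text
t: 15.65
eef_pos: [593.1, -219.7, 132.1]
tcp_rot: [3.14, 0.002, 1.569]
ft_force: [-0.0, -7.3, 1.9]
opening: 0.003
grip_force: 3.5
```

{"fn": "step_arm", "kwargs": {"increments": [{"slide":[0.0005,0,0],"roll":0},{"slide":[0.001,0,0],"roll":0}]}}

```text
t: 15.9
eef_pos: [593.1, -218.7, 132.1]
tcp_rot: [3.14, 0.002, 1.569]
ft_force: [0.1, -6.7, 1.0]
opening: 0.002
grip_force: 3.5
```

{"fn": "step_arm", "kwargs": {"increments": [{"slide":[0.0005,0,0],"roll":0},{"slide":[0.001,0,0],"roll":0}]}}

```text
t: 16.15
eef_pos: [593.1, -217.7, 132.1]
tcp_rot: [3.14, 0.002, 1.569]
ft_force: [0.5, -8.7, 1.6]
opening: 0.004
grip_force: 4.3
```

{"fn": "step_arm", "kwargs": {"increments": [{"slide":[0.0005,0,0],"roll":0},{"slide":[0.001,0,0],"roll":0}]}}

```text
t: 16.4
eef_pos: [593.2, -217.4, 132.3]
tcp_rot: [3.14, 0.003, 1.569]
ft_force: [-0.6, -12.7, 1.0]
opening: 0.006
grip_force: 6.2
```

{"fn": "step_arm", "kwargs": {"increments": [{"slide":[0.0005,0,0],"roll":0},{"slide":[0.001,0,0],"roll":0}]}}

```text
t: 16.65
eef_pos: [593.3, -217.1, 132.3]
tcp_rot: [3.139, 0.005, 1.569]
ft_force: [-1.5, -16.8, 2.1]
opening: 0.001
grip_force: 8.2
```

The force rose from 7 to 17 N with almost no movement, after about 40 mm of travel. That is the stop. I'll back off and look.

{"fn": "step_arm", "kwargs": {"increments": [{"slide":[-0.01,0,0],"roll":0},{"slide":[-0.025,0,0],"roll":0},{"slide":[-0.03,0,-0.03],"roll":0},{"slide":[-0.03,0,-0.08],"roll":0},{"slide":[-0.03,0,-0.12],"roll":0}]}}

```text
t: 17.27
eef_pos: [592.6, -245.0, 253.3]
tcp_rot: [3.141, -0.0, 1.568]
ft_force: [0.8, -0.8, -0.4]
opening: 0.003
grip_force: 0.0
```

{"fn": "step_arm", "kwargs": {"increments": [{"slide":[-0.05,0,-0.02],"roll":0},{"slide":[-0.1,0,-0.02],"roll":0},{"slide":[-0.1,0,-0.02],"roll":0}]}}

```text
t: 17.65
eef_pos: [591.6, -347.8, 270.9]
tcp_rot: [-3.141, -0.0, 1.565]
ft_force: [0.1, 0.5, -0.9]
opening: 0.005
grip_force: 0.0
```

Run:
```python
from h import *
np.set_printoptions(precision=1,suppress=True)
c=cam('scene'); t=cam('top')
for k in ('bolt_knob','keeper','bolt'):
    for m in mark_of('top',k)[:3]: print(k,np.array(m['uv']),m['confidence'],at(t,m['uv']))
cv2.imwrite('pics/m4.png',np.hstack([cv2.resize(a,None,fx=2,fy=2) for a in (c['color'][140:300,180:380],t['color'][150:310,310:510])])[:,:,::-1])
rel([593,-275,130])
```

```text
bolt_knob [458.7 232. ] 0.91 [ 590.8 -191.1  162.7]
bolt_knob [533.6 367.4] 0.89 [ 351.1 -362.9   38.3]
bolt_knob [189.7 347.2] 0.87 [386.5 272.1   2. ]
keeper [362.1 233.4] 0.74 [590.5 -36.6 126.3]
bolt [146.7 208.7] 0.93 [642.5 351.9  19.7]
bolt [365.1 234. ] 0.7 [590.  -42.3 119.4]
bolt [476.9 341.6] 0.55 [ 396.3 -265.2    7.3]
pos [ 592.5 -343.4  271.6] rot [-3.1 -0.   1.6] F [ 0.8 -0.5  0.1] slide [0.1 0.  0.1] roll None t 17.9
```

View pics/m4.png

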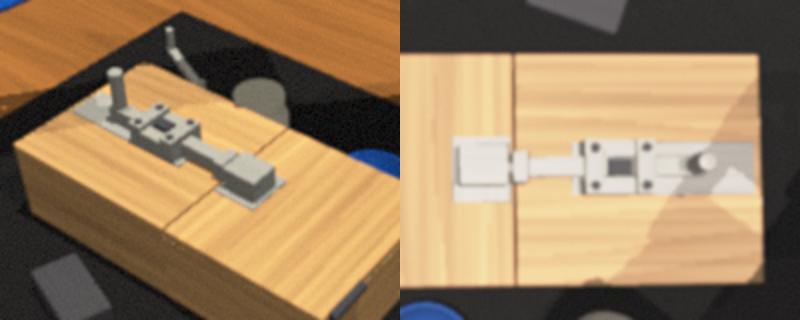

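The lid is shut, and the bolt tip is inside the keeper with the collar a few mm from the mouth. The tub, dish and weight have not moved.

```bash
python3 -c "
from cell import env; print(env.job_done())"
```

```text
the job is handed in; nothing more can be done
None
```

The chest is closed: the lid is pressed down shut, and the bolt is pushed home against the stop in the keeper (about 40 mm of travel, 17 N at the stop); the job is handed in at about 18 s, with no verdict shown.

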